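# Slide the brush box home between wet battens

## Robot

A 6-joint arm with a two-finger parallel gripper is mounted at the origin on the work surface. World frame = base frame: x ahead of the robot, y to its left, z up, the work surface at z = 0. Lengths are in m, angles in degrees, forces in N, time in s.
With the tool pointing down it reaches from about 0.325 to 0.75 m from the base axis. Payload 7.6 kg.
Tool frame: the origin (TCP) lies at the very end of the fingers, on their centre line; the grasp point (between the pads) lies 19 mm behind it; z points along the fingers, y is the direction in which the jaws open and shut (so a half turn about z gives the same grasp; the last joint's range is limited). The gripper opens to 85 mm and grips with 20 to 120 N. Pads are 22 mm wide; open, the fingers measure 114 mm over their backs; the gripper's body (76 mm by 85 mm) begins 54 mm behind the grasp point. The pads swing forward as they close: fully open they stand 13 mm farther back than shut.
Start: joints at [-69.861, 2.991, 80.254, -0, 96.75, -4.028], TCP at [0.215, -0.479, 0.231] pointing down, gripper open.
Joint ranges: [-166.34, 166.34], [-52.06, 124.39], [6.96, 135.62], [-60.46, 240.46], [14.63, 156.25], [-167.68, 167.68]. Speed limits (degrees/s): [147.25, 147.25, 172.46, 180, 180, 180].

## Interface

Orientations are given as a 3x3 rotation matrix whose columns are the frame's x, y, z axes.
In Python, from rig import ctrl, optics gives the robot as it stands.
- The arm moves only by the tool move_arm, never from a script. Its argument "moves" is a list that holds one entry, the list of rows, each a list of 7 numbers: the shift along the tool's x, y, z in m, then the turn, a rotation vector about the tool's x, y, z in degrees, then the opening, from 0 (shut) to 1 (fully open). In form: [[[dx, dy, dz, ax, ay, az, claw], ...]]. A call has exactly 8 rows; each row shifts and turns the commanded pose from where the row before left it, along the tool's axes as they then stand; what a row does not reach is not made up. A row lasts 1/12 s, in which the tool goes at most 41.7 mm and 7.16 degrees, less where a joint would pass 70% of its speed; a pose out of reach is approached as far as the arm can. A call with a gripper value outside its range is refused whole. The fingers move at their own pace and stop on an object; "force" is the grip in N (left out, the last holds). Time passes only in rows, so rows that do not move let the fingers close, or fill a call up. It gives the time, the measured TCP pose, the force and the opening at its end, in the units of the state.
- ctrl.read_state(): the state, without advancing time (a new reading comes with each control period).
- optics.capture(name): name is "side" or "top" or "wrist"; returns a dict with "pixels" (400x640x3 uint8, red, green, blue), "depth" (400x640 float32, m along the optical axis (not along the pixel's ray), 0 where there is no reading), "fovy" (degrees; the focal length in pixels is half the picture's height over the tangent of half this angle, whatever the lens; pixels are square), "cx", "cy" (the principal point, pixels), "pose" (4x4, takes a point from camera to world coordinates); the wrist camera has in their place "mount" (4x4, takes a point from camera to tool coordinates, whose origin is the TCP and whose axes are the flange's). Camera axes: x right, y down, z forward; pixel columns grow to the right and rows downward; lengths in m; the calibration is good to about 2 mm. A picture is of the moment at which its call begins: read the wrist's pose just before it.
- ctrl.sign_off(): hands the job in, once; it reports no verdict.
The state is a dict: "t": time; "q": joint angles; "joint_velocities": joint speeds; "tau": joint torques, N m; "position": TCP position; "tcp_rot": TCP orientation; "ft_force": force on the tool from outside, world axes, zero at the start; "ft_torque": the same for the moment, N m; "gripper_width": finger opening in m.
Only numpy, scipy, OpenCV 4.12 (cv2) and the standard library are available. Lean on these libraries where they do the work, as an engineer would, in place of code of your own. Each camera call takes 0.05 s, during which the arm holds its last target. There are 200 camera calls.

## Task

The two wooden battens of the storage lane have just been varnished and are still wet. Push the wooden brush box with the fingers from the open end down the lane between them until it stands squarely against the cork-faced end stop, then let go of it and move clear. Neither the box nor the robot may touch a batten; only push the box, do not lift or tip it, and leave the other things on the table where they are.

Things in the scene. Friction and masses are not known exactly. Their poses are not given: they have to be found in the camera images.
- lane: plywood bed lying on the table, 460 long (its x) x 180 wide (its y) x 12 mm thick; origin under its centre at table height, z up. +x is the pushing direction. From x = -230 to -10 mm the bed is a bare apron; from x = -10 to +230 mm two straight battens flank the lane, leaving 118 mm clear between them (y = -59 to +59 mm). A cork-faced end stop 100 mm wide crosses the lane; its cork face is at x = +210 mm and its top 52 mm above the table. The bed does not move.
- batten_a: dark-stained wooden guide batten on the +y side of the lane, 240 long (its x, parallel to the lane's x) x 16 wide x 18 mm tall, fixed on the bed; its top is 30 mm above the table. Origin under its centre, on the bed's top.
- batten_b: the same batten on the -y side of the lane.
- brush_box: lidded wooden brush box, closed and solid, 100 long (its x) x 90 wide (its y) x 60 mm tall, about 0.3 to 0.65 kg, slides with ordinary wood friction; origin at the centre of its underside, z up. A brass clasp marks its leading (+x) end. It starts on the apron, a little off the lane's centreline and a little askew, its +x end towards the battens; its top is then 72 mm above the table.
- squeeze_tall: bystander: squeezy paint bottle, 150 mm tall, 50 mm diameter, blue body, white nozzle, standing on the table near the bed; origin at the centre of its underside. Leave it alone.
- squeeze_short: bystander: squeezy paint bottle, 130 mm tall, 48 mm diameter, red body, white nozzle, standing on the table near the bed; origin at the centre of its underside. Leave it alone.
- brush_jar: bystander: glass jar, 72 mm diameter and 100 mm tall, with brushes standing in it up to 195 mm above the table, standing on the table near the bed; origin at the centre of its underside. Leave it alone.
- paint_jar: bystander: closed glass jar, 66 mm diameter, 80 mm tall, standing on the table near the bed; origin at the centre of its underside. Leave it alone.
- tape: bystander: roll of paper tape lying flat, 90 mm outer diameter, 25 mm tall, standing on the table near the bed; origin at the centre of its underside. Leave it alone.
- mug: bystander: white mug, 76 mm diameter, 85 mm tall, on the table away from the bed; origin at the centre of its underside. Leave it alone.
Things that resemble listed ones, but are neither listed nor needed, are in the scene too. Of the things that look like the brush_box, the largest one is meant.

How it is judged:
By the outcome, as a careful person would: the job done as asked, in the order asked, and still so for the second after the job is handed in, with the robot touching nothing.
It also fails if it takes over 64 s, if anything falls off the work surface, if the arm or the gripper's body presses on something with over 40 N, if the wrist force passes 120 N, or if a joint passes its speed limit or range.

## Working session

There is one attempt and no reset: what is moved stays moved. The work goes in short steps, Python scripts to look and compute and a tool call to move; the robot and the scene stay as the last step left them, time stands still between calls to the robot, and variables do not carry over. Pictures are saved under pics/ and viewed, about 8 in all and at most 12, crops included, and the job is handed in when it is done.

Besides the shell and the picture viewer there is one more tool, called after "Call:" as name(argument=value, ...) on one line, values as JSON. move_arm: Moves the arm, as the interface text tells. Its arguments: {"type":"object","properties":{"moves":{"type":"array","items":{"type":"array","items":{"type":"array","items":{"type":"number"}}}},"force":{"type":"number"}},"required":["moves"]}

```bash
ls; mkdir -p pics
python3 - <<'E'
from rig import ctrl, optics
import cv2,numpy as np
s=ctrl.read_state()
print(s['t'],s['position'],np.round(s['tcp_rot'],3).tolist(),s['gripper_width'])
for n in('top','side'):
    c=optics.capture(n); np.savez(n+'.npz',**c)
    print(n,c['fovy'],c['cx'],c['cy'],np.round(c['pose'],3).tolist())
    cv2.imwrite(f'pics/{n}0.png',c['pixels'][:,:,::-1])
E
```

```text
pics
0.0 [ 0.21484666 -0.47870902  0.23047069] [[0.912, 0.409, -0.001], [0.409, -0.912, 0.001], [0.0, -0.002, -1.0]] 0.08521660642422726
top 45.32027248769838 320.7954949855417 194.46341111304136 [[0.02, -0.998, 0.062, 0.447], [-1.0, -0.02, -0.009, -0.07], [0.01, -0.062, -0.998, 1.226], [0.0, 0.0, 0.0, 1.0]]
side 48.230836502111124 317.7450710813607 198.50724240404483 [[-0.954, -0.185, 0.236, 0.258], [-0.3, 0.607, -0.736, 0.756], [-0.007, -0.773, -0.635, 0.758], [0.0, 0.0, 0.0, 1.0]]
```

View pics/top0.png

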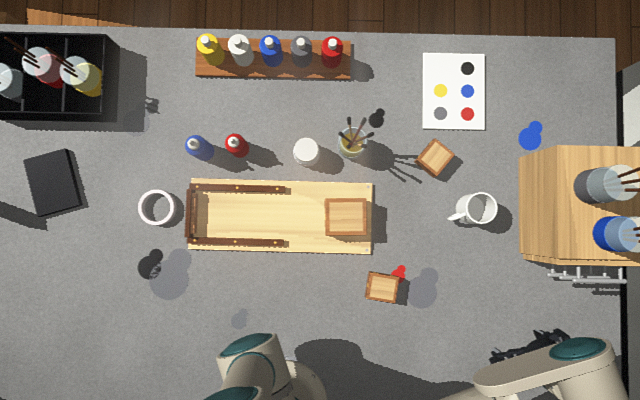

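View pics/side0.png

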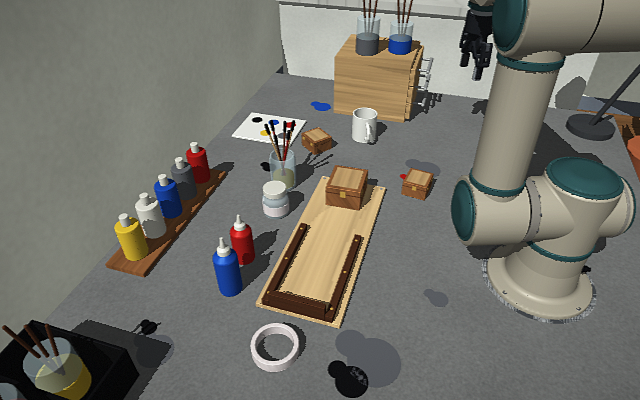

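The lane runs along world +y (left in the top view), with the box at top pixel (347,217). The stop is at (192,215), and the battens are at rows 188 and 241, columns 190–285. In the side view the box's clasp faces the battens. Next I'll measure.

```bash
cat > m.py <<'E'
import cv2,numpy as np
def cloud(c,T=None):
    T=c['pose'] if T is None else T
    h,w=c['depth'].shape; f=h/2/np.tan(np.radians(c['fovy'])/2)
    u,v=np.meshgrid(np.arange(w),np.arange(h)); d=c['depth']
    P=np.stack([(u-c['cx'])/f*d,(v-c['cy'])/f*d,d],-1)@T[:3,:3].T+T[:3,3]
    P[d==0]=np.nan; return P
def ray(c,uv,z,T=None):
    T=c['pose'] if T is None else T
    f=c['depth'].shape[0]/2/np.tan(np.radians(c['fovy'])/2)
    uv=np.atleast_2d(np.asarray(uv,float)); D=np.c_[(uv[:,0]-c['cx'])/f,(uv[:,1]-c['cy'])/f,np.ones(len(uv))]@T[:3,:3].T
    return (T[:3,3]+D*((z-T[2,3])/D[:,2])[:,None])[:,:2]
def rect(c,mask,z,T=None):
    m=cv2.morphologyEx(mask.astype(np.uint8),cv2.MORPH_OPEN,np.ones((2,2)))
    cs,_=cv2.findContours(m,cv2.RETR_EXTERNAL,cv2.CHAIN_APPROX_NONE)
    out=[]
    for k in sorted(cs,key=cv2.contourArea)[::-1][:3]:
        if cv2.contourArea(k)<40: continue
        (x,y),(a,b),t=cv2.minAreaRect((ray(c,k[:,0],z,T)*1000).astype(np.float32))
        if a<b: a,b,t=b,a,t+90
        out.append((round(x,1),round(y,1),round(a,1),round(b,1),round((t)%180,2)))
    return out
E
python3 - <<'E'
import numpy as np,cv2
from m import *
c=dict(np.load('top.npz')); P=cloud(c); Z=P[...,2]
px=c['pixels'].astype(int); V=px.max(2)
roi=np.zeros(Z.shape,bool); roi[170:262,180:382]=1
print('bed z',np.nanmedian(Z[205:230,230:300]),'box z',np.nanmedian(Z[205:228,335:360]))
print('box',rect(c,roi&(Z>.06)&(Z<.085),.072))
print('bed',rect(c,roi&(Z>.006)&(Z<.085),.012))
hsv=cv2.cvtColor(c['pixels'],cv2.COLOR_RGB2HSV)
dark=roi&(V<110)&(hsv[...,1]>80)
print('dark', int(dark.sum()),rect(c,dark&(Z>.022)&(Z<.038),.03))
print('stop',rect(c,roi&(Z>.044)&(Z<.06),.052))
# clear gap edges: bright bed pixels between battens per column
for u in range(205,285,8):
    col=(V[:,u]>150); 
    seg=[v for v in range(215,170,-1) if not col[v]][:1]+[v for v in range(215,262) if not col[v]][:1]
    print(u,seg,np.round(ray(c,[(u,v) for v in seg],.012)*1000,1).tolist())
# big heights
m=(Z>.02)&roi
s=ctrl=None
E
```

```text
bed z 0.010921867859922774 box z 0.07146027429867874
box [(464.6, -142.8, 98.8, 89.0, 91.12)]
bed [(464.7, 24.6, 470.0, 179.6, 89.56)]
dark 245 []
stop [(467.0, 242.1, 115.2, 13.2, 179.41)]
205 [215, 215] [[464.6, 211.2], [464.6, 211.2]]
213 [191, 238] [[525.7, 193.1], [407.1, 189.1]]
221 [191, 238] [[526.2, 172.9], [407.5, 169.0]]
229 [191, 238] [[526.6, 152.7], [407.9, 148.9]]
237 [191, 239] [[527.0, 132.4], [405.8, 128.7]]
245 [192, 239] [[524.9, 112.1], [406.2, 108.6]]
253 [192, 239] [[525.3, 91.8], [406.5, 88.4]]
261 [192, 239] [[525.7, 71.6], [406.9, 68.3]]
269 [192, 239] [[526.1, 51.3], [407.3, 48.1]]
277 [192, 239] [[526.5, 31.0], [407.7, 28.0]]
```

Run:
```python
import numpy as np,cv2
from m import *
c=dict(np.load('top.npz')); g=cv2.GaussianBlur(c['pixels'],(3,3),0).astype(float).sum(2)
def edge(us,v0,v1,z,name):
    pts=[]
    for u in us:
        d=np.abs(np.diff(g[v0:v1+1,u])); i=int(d.argmax())
        if 0<i<len(d)-1:
            a,b,e=d[i-1:i+2]; pts.append((u,v0+i+.5+.5*(a-e)/(a-2*b+e)))
    w=ray(c,pts,z)*1000
    p=np.polyfit(w[:,1],w[:,0],1); r=w[:,0]-np.polyval(p,w[:,1]); k=abs(r)<2
    p=np.polyfit(w[k,1],w[k,0],1)
    print(name,'x at y=0 %.1f slope deg %.2f  x(-143) %.1f x(180) %.1f n%d rms %.2f'%(p[1],np.degrees(np.arctan(p[0])),np.polyval(p,-143),np.polyval(p,180),k.sum(),r[k].std()))
edge(range(215,282),188,197,.012,'A inner')
edge(range(215,282),234,243,.012,'B inner')
edge(range(210,365),175,184,.012,'bed +x')
edge(range(210,365),248,257,.012,'bed -x')
edge(range(330,364),194,202,.072,'box +x')
edge(range(330,364),230,238,.072,'box -x')
big=cv2.resize(c['pixels'][165:270,175:390],None,fx=3.7,fy=3.7,interpolation=cv2.INTER_CUBIC)
cv2.imwrite('pics/crop.png',big[:,:,::-1])
```

```text
A inner x at y=0 522.3 slope deg 0.26  x(-143) 521.6 x(180) 523.1 n67 rms 0.49
B inner x at y=0 408.2 slope deg 0.34  x(-143) 407.4 x(180) 409.3 n67 rms 0.28
bed +x x at y=0 556.7 slope deg 0.45  x(-143) 555.6 x(180) 558.2 n114 rms 0.59
bed -x x at y=0 378.1 slope deg 0.44  x(-143) 377.0 x(180) 379.5 n153 rms 0.44
box +x x at y=0 508.5 slope deg -1.55  x(-143) 512.3 x(180) 503.6 n34 rms 0.16
box -x x at y=0 408.8 slope deg -4.99  x(-143) 421.3 x(180) 393.1 n5 rms 0.48
```

View pics/crop.png

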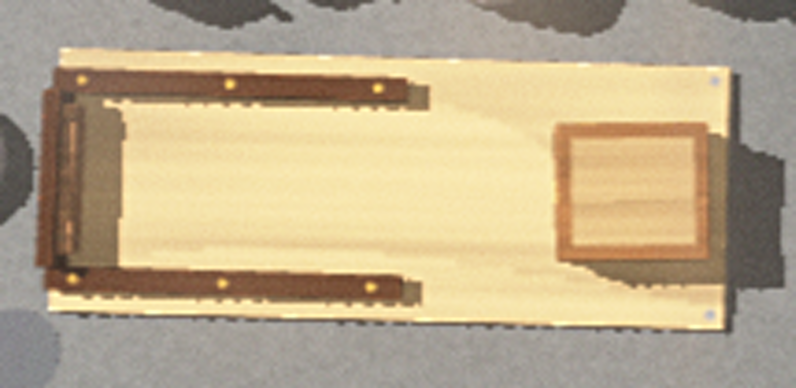

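The bed edges give a lane axis of x = 0.4674 + 0.0078·y, and its heading is about 89.55°. The crop shows that shadow biases the batten A edge, so I rely on the bed edges. The box is near the centreline and about 2° askew, with its rear face at y ≈ -0.193. I'll approach behind it, high up.

Call:
move_arm(moves=[[[0.034,-0.012,0,0,0,0,0.5],[0.034,-0.012,0,0,0,0,0.5],[0.034,-0.012,0,0,0,0,0.5],[0.034,-0.012,0,0,0,0,0.5],[0.034,-0.012,0,0,0,0,0.5],[0.034,-0.012,0,0,0,0,0.5],[0.034,-0.012,0,0,0,0,0.5],[0.034,-0.012,0,0,0,0,0.5]]])

```text
t: 0.77
position: [0.4247, -0.2785, 0.231]
tcp_rot: [[0.912, 0.409, -0.0], [0.409, -0.912, 0.0], [-0.0, -0.0, -1.0]]
ft_force: [-0.4, -0.9, 0.4]
gripper_width: 0.0429
```

Call:
move_arm(moves=[[[0.02,-0.007,0,0,0,0,0.5],[0,0,0,0,0,-7,0.5],[0,0,0,0,0,-7,0.5],[0,0,0,0,0,-7,0.5],[0,0,0,0,0,-7,0.5],[0,0,0,0,0,-7,0.5],[0,0,0,0,0,-7,0.5],[0,0,0,0,0,-7,0.5]]])

```text
t: 1.43
position: [0.4391, -0.2653, 0.2308]
tcp_rot: [[0.284, 0.959, -0.001], [0.959, -0.284, 0.0], [0.0, -0.001, -1.0]]
ft_force: [-0.3, -0.5, 0.7]
gripper_width: 0.0427
```

Call:
move_arm(moves=[[[0,0,0,0,0,-7,0.5],[0,0,0,0,0,-7,0.5],[0,0,0,0,0,-2.4,0.5],[0,0,0,0,0,0,0.5],[0,0,0,0,0,0,0.5],[0,0,0,0,0,0,0.5],[0,0,0,0,0,0,0.5],[0,0,0,0,0,0,0.5]]])

```text
t: 2.1
position: [0.4392, -0.2654, 0.2312]
tcp_rot: [[0.008, 1.0, -0.0], [1.0, -0.008, 0.0], [0.0, -0.0, -1.0]]
ft_force: [0.4, 0.1, 0.3]
gripper_width: 0.0424
```

Run:
```python
from rig import ctrl, optics
import cv2,numpy as np
from m import *
s=ctrl.read_state();R=np.array(s['tcp_rot'])
print(s['t'],s['position'],'yaw',np.degrees(np.arctan2(R[1,0],R[0,0])),R[:,2],s['gripper_width'],s['ft_force'])
c=optics.capture('wrist'); T=np.eye(4);T[:3,:3]=R;T[:3,3]=s['position'];T=T@np.array(c['mount'])
np.savez('w1.npz',T=T,**c); Z=cloud(c,T)[...,2]
print('box',rect(c,(Z>.062)&(Z<.082),.072,T),'bed',rect(c,(Z>.006)&(Z<.02),.012,T))
cv2.imwrite('pics/w1.png',c['pixels'][:,:,::-1])
```

```text
2.1 [ 0.43918153 -0.26544912  0.23123274] yaw 89.52831145012593 [-6.74866194e-05  1.41796061e-05 -9.99999998e-01] 0.0424343129927585 [0.37598322 0.09638076 0.3209005 ]
box [(467.4, -146.8, 90.6, 89.2, 91.89), (625.0, -160.3, 68.0, 31.0, 101.75), (479.2, -433.0, 70.5, 37.1, 81.41)] bed [(795.0, -417.1, 196.6, 156.6, 179.86), (466.3, -147.8, 179.3, 123.4, 179.56), (625.5, -159.5, 62.6, 23.2, 100.53)]
```

View pics/w1.png

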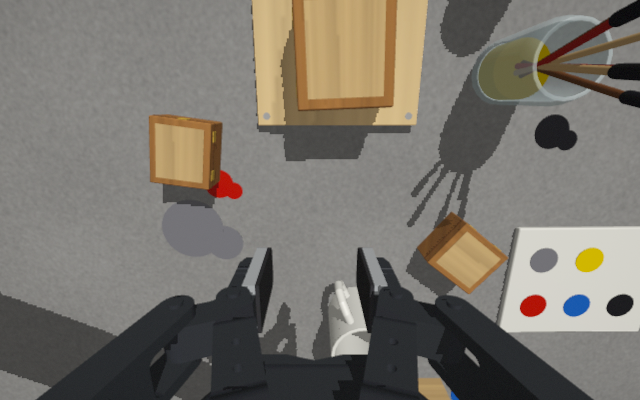

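The wrist view agrees with the top view. The box's rear edge is at rows 98–108, columns 297–395, centred to within 2 mm and 2.3° askew. The lane yaw is 89.56°. The spot behind it is clear, so I'll descend there.

Call:
move_arm(moves=[[[0.003,0.0034,0.024,0,0,0,0.5],[0.003,0.0034,0.024,0,0,0,0.5],[0.003,0.0034,0.024,0,0,0,0.5],[0.003,0.0034,0.024,0,0,0,0.5],[0.003,0.0034,0.024,0,0,0,0.5],[0.003,0.0034,0.024,0,0,0,0.5],[0.003,0.0034,0.024,0,0,0,0.5],[0.003,0.0034,0.023,0,0,0,0.5]]])

```text
t: 2.82
position: [0.4666, -0.2414, 0.0391]
tcp_rot: [[0.008, 1.0, -0.0], [1.0, -0.008, -0.0], [-0.0, -0.0, -1.0]]
ft_force: [-0.1, 0.3, -0.2]
gripper_width: 0.0425
```

Call:
move_arm(moves=[[[0.004,0,0,0,0,0,0.5],[0.004,0,0,0,0,0,0.5],[0.004,0,0,0,0,0,0.5],[0.004,0,0,0,0,0,0.5],[0.003,0,0,0,0,0,0.5],[0.003,0,0,0,0,0,0.5],[0.003,0,0,0,0,0,0.5],[0.003,0,0,0,0,0,0.5]]])

```text
t: 3.48
position: [0.467, -0.2135, 0.0408]
tcp_rot: [[0.008, 1.0, 0.001], [1.0, -0.008, -0.0], [-0.0, 0.001, -1.0]]
ft_force: [-0.5, -0.5, 0.7]
gripper_width: 0.0425
```

Call:
move_arm(moves=[[[0.003,0,0,0,0,0,0.5],[0.003,0,0,0,0,0,0.5],[0.003,0,0,0,0,0,0.5],[0.003,0,0,0,0,0,0.5],[0.003,0,0,0,0,0,0.5],[0.003,0,0,0,0,0,0.5],[0.003,0,0,0,0,0,0.5],[0.003,0,0,0,0,0,0.5]]])

```text
t: 4.15
position: [0.467, -0.1895, 0.0403]
tcp_rot: [[0.008, 1.0, 0.0], [1.0, -0.008, -0.0], [-0.0, 0.0, -1.0]]
ft_force: [-0.8, -1.9, -1.8]
gripper_width: 0.0428
```

Call:
move_arm(moves=[[[0.004,0,0,0,0,0,0.5],[0.004,0,0,0,0,0,0.5],[0.004,0,0,0,0,0,0.5],[0.004,0,0,0,0,0,0.5],[0.004,0,0,0,0,0,0.5],[0.004,0,0,0,0,0,0.5],[0.004,0,0,0,0,0,0.5],[0.004,0,0,0,0,0,0.5]]])

```text
t: 4.82
position: [0.4672, -0.1573, 0.0403]
tcp_rot: [[0.008, 1.0, 0.0], [1.0, -0.008, -0.0], [-0.0, 0.0, -1.0]]
ft_force: [0.3, -2.8, -1.1]
gripper_width: 0.0427
```

```bash
cat > look.py <<'E'
import sys
from rig import ctrl, optics
import cv2,numpy as np
from m import *
def look(n):
    s=ctrl.read_state();R=np.array(s['tcp_rot'])
    print(round(s['t'],2),np.round(s['position'],4),'yaw %.2f'%np.degrees(np.arctan2(R[1,0],R[0,0])),np.round(s['ft_force'],1))
    o=[]
    for k in('top','side'):
        c=optics.capture(k); Z=cloud(c)[...,2]; P=cloud(c)
        m=(Z>.064)&(Z<.08)&(abs(P[...,0]-.467)<.06)&(P[...,1]>-.26)&(P[...,1]<.28)
        print(k,rect(c,m,.072)); o.append(c['pixels'][100:340 if k=='top' else 400])
    a=o[0][60:180,150:420]; b=o[1][50:250,220:420]
    a=cv2.resize(a,(540,240)); b=cv2.resize(b,(240,240))
    cv2.imwrite(f'pics/{n}.png',np.hstack([a,b])[:,:,::-1])
look(sys.argv[1])
E
python3 look.py p1
```

```text
4.82 [ 0.4672 -0.1573  0.0403] yaw 89.57 [ 0.3 -2.8 -1.1]
top [(466.9, -72.5, 89.8, 51.0, 177.43), (429.5, -127.1, 36.7, 15.8, 81.7)]
side [(464.6, -94.3, 124.7, 90.6, 89.48)]
```

View pics/p1.png

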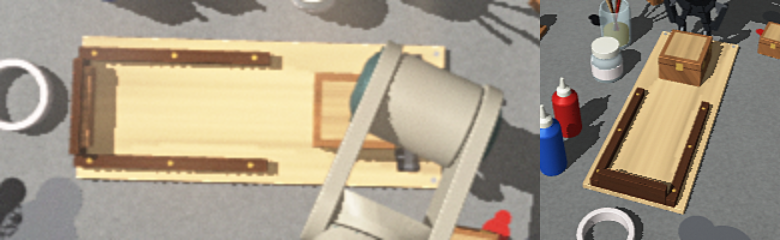

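The picture shows the box being pushed, front edge at crop column 315 and still on the apron, with the arm hiding its rear half in the top view. The rectangle fits are therefore corrupted. I'll fit lines to the visible front and side edges only.

```bash
cat > ed.py <<'E'
from rig import ctrl, optics
import cv2,numpy as np
from m import *
def fit(w,ax):   # ax=1: front edge (max y per x bin); ax=0: sides
    p=np.polyfit(w[:,1-ax],w[:,ax],1)
    for _ in range(3):
        r=w[:,ax]-np.polyval(p,w[:,1-ax]); k=abs(r)<2; p=np.polyfit(w[k,1-ax],w[k,ax],1)
    return p,int(k.sum())
def edges():
    s=ctrl.read_state(); print(round(s['t'],2),np.round(s['position'],4),np.round(s['ft_force'],1))
    for k in('top','side'):
        c=optics.capture(k); P=cloud(c); Z=P[...,2]
        m=(Z>.064)&(Z<.08)&(abs(P[...,0]-.467)<.06)&(P[...,1]>-.26)&(P[...,1]<.28)
        v,u=np.nonzero(m); W=ray(c,np.c_[u,v],.072)*1000
        yf=np.percentile(W[:,1],99.5)
        W=W[W[:,1]>yf-(45 if k=='top' else 80)]
        def ext(ax,sg,lo,hi):
            b=np.round(W[:,1-ax]/2.5).astype(int); o=[]
            for i in np.unique(b):
                q=W[b==i]; j=(sg*q[:,ax]).argmax()
                if lo<q[j,1-ax]<hi: o.append(q[j])
            return np.array(o)
        f,n=fit(ext(1,1,430,505),1); a,na=fit(ext(0,1,yf-40,yf-5),0); b,nb=fit(ext(0,-1,yf-40,yf-5),0)
        xc=(np.polyval(a,yf-20)+np.polyval(b,yf-20))/2; D=lambda t:np.degrees(np.arctan(t))
        print(k,'front y@467 %.1f head %.2f | sides x %.1f %.1f head %.2f %.2f | mid %.1f lane %.1f'%(np.polyval(f,467),90+D(f[0]),np.polyval(a,yf-20),np.polyval(b,yf-20),90-D(a[0]),90-D(b[0]),xc,467.4+.0078*(yf-20)),n,na,nb)
    return c
if __name__=='__main__': edges()
E
python3 ed.py
```

```text
4.92 [ 0.4672 -0.1569  0.0403] [ 0.1 -0.1  0.6]
top front y@467 -45.3 head 90.59 | sides x 513.0 427.3 head 87.68 108.60 | mid 470.1 lane 466.9 30 13 6
side front y@467 -38.3 head 89.87 | sides x 512.3 424.3 head 93.18 88.50 | mid 468.3 lane 467.0 21 10 11
```

Heading is now about 90° ± 0.5 and the box sits about 1–3 mm off centre, against a 14 mm clearance. I'll push on.

Call:
move_arm(moves=[[[0.008,0,0,0,0,0,0.5],[0.008,0,0,0,0,0,0.5],[0.008,0,0,0,0,0,0.5],[0.008,0,0,0,0,0,0.5],[0.008,0,0,0,0,0,0.5],[0.008,0,0,0,0,0,0.5],[0.006,0,0,0,0,0,0.5],[0.004,0,0,0,0,0,0.5]]])

```text
t: 5.68
position: [0.4677, -0.0988, 0.0404]
tcp_rot: [[0.007, 1.0, 0.0], [1.0, -0.007, -0.0], [-0.0, 0.0, -1.0]]
ft_force: [-0.3, -4.2, 1.4]
gripper_width: 0.043
```

Call:
move_arm(moves=[[[0.006,0,0,0,0,0,0.5],[0.008,0,0,0,0,0,0.5],[0.008,0,0,0,0,0,0.5],[0.008,0,0,0,0,0,0.5],[0.008,0,0,0,0,0,0.5],[0.008,0,0,0,0,0,0.5],[0.006,0,0,0,0,0,0.5],[0.004,0,0,0,0,0,0.5]]])

```text
t: 6.35
position: [0.468, -0.0428, 0.0402]
tcp_rot: [[0.007, 1.0, -0.0], [1.0, -0.007, 0.0], [0.0, -0.0, -1.0]]
ft_force: [0.8, -3.6, 2.2]
gripper_width: 0.0429
```

```bash
python3 ed.py; python3 look.py p2
```

```text
6.35 [ 0.468  -0.0428  0.0402] [ 0.8 -3.6  2.2]
6.4 [ 0.4679 -0.0423  0.0401] yaw 89.62 [-0.   0.6 -0.2]
top [(469.0, 58.7, 87.1, 16.9, 179.21)]
side [(465.0, 15.6, 128.2, 91.1, 89.7)]Traceback (most recent call last):
  File "ed.py", line 27, in <module>
    if __name__=='__main__': edges()
                             ~~~~~^^
  File "ed.py", line 23, in edges
    f,n=fit(ext(1,1,430,505),1); a,na=fit(ext(0,1,yf-40,yf-5),0); b,nb=fit(ext(0,-1,yf-40,yf-5),0)
                                                                       ~~~^^^^^^^^^^^^^^^^^^^^^^^^
  File "ed.py", line 7, in fit
    r=w[:,ax]-np.polyval(p,w[:,1-ax]); k=abs(r)<2; p=np.polyfit(w[k,1-ax],w[k,ax],1)
                                                     ~~~~~~~~~~^^^^^^^^^^^^^^^^^^^^^
    raise TypeError("expected non-empty vector for x")
TypeError: expected non-empty vector for x
```

View pics/p2.png

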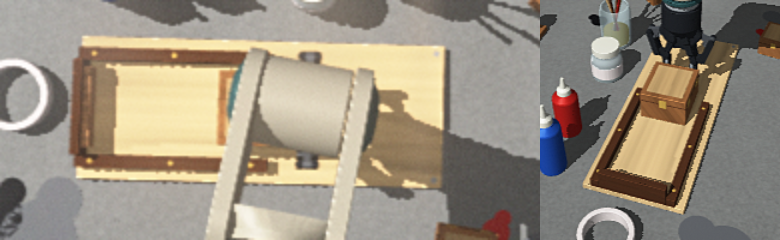

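The box is now between the battens with heading 89.2–89.7° and even gaps on both sides in both views. There are about 160 mm to go. The red bottle (x ≈ 0.63) is clear of the gripper.

Call:
move_arm(moves=[[[0.006,0,0,0,0,0,0.5],[0.009,0,0,0,0,0,0.5],[0.009,0,0,0,0,0,0.5],[0.009,0,0,0,0,0,0.5],[0.009,0,0,0,0,0,0.5],[0.009,0,0,0,0,0,0.5],[0.006,0,0,0,0,0,0.5],[0.004,0,0,0,0,0,0.5]]])

```text
t: 7.17
position: [0.4685, 0.0183, 0.0403]
tcp_rot: [[0.007, 1.0, -0.0], [1.0, -0.007, -0.0], [-0.0, -0.0, -1.0]]
ft_force: [-0.4, -2.1, -1.3]
gripper_width: 0.0424
```

Call:
move_arm(moves=[[[0.006,0,0,0,0,0,0.5],[0.008,0,0,0,0,0,0.5],[0.008,0,0,0,0,0,0.5],[0.008,0,0,0,0,0,0.5],[0.008,0,0,0,0,0,0.5],[0.008,0,0,0,0,0,0.5],[0.006,0,0,0,0,0,0.5],[0.004,0,0,0,0,0,0.5]]])

```text
t: 7.83
position: [0.469, 0.0742, 0.0403]
tcp_rot: [[0.007, 1.0, 0.0], [1.0, -0.007, -0.0], [-0.0, 0.0, -1.0]]
ft_force: [-0.8, -2.1, -1.2]
gripper_width: 0.043
```

```bash
python3 look.py p3
```

```text
7.83 [0.469  0.0742 0.0403] yaw 89.60 [-0.8 -2.1 -1.2]
top []
side [(466.1, 133.0, 121.3, 90.9, 89.13)]
```

View pics/p3.png

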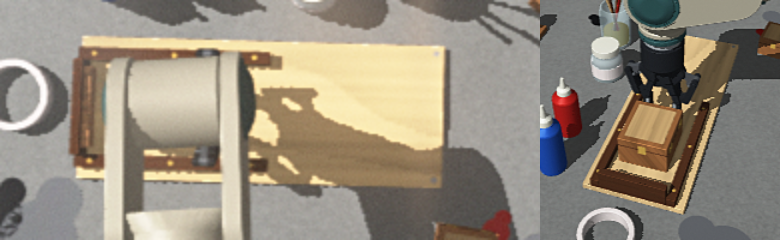

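Both views show clearance to each batten (side view: box at crop (650,135), stop at (635,185)). The front is near y ≈ 0.185, with about 45 mm left. I'll go slowly now.

Call:
move_arm(moves=[[[0.005,0,0,0,0,0,0.5],[0.005,0,0,0,0,0,0.5],[0.005,0,0,0,0,0,0.5],[0.005,0,0,0,0,0,0.5],[0.005,0,0,0,0,0,0.5],[0.005,0,0,0,0,0,0.5],[0.003,0,0,0,0,0,0.5],[0.002,0,0,0,0,0,0.5]]])

```text
t: 8.6
position: [0.4693, 0.1087, 0.0404]
tcp_rot: [[0.007, 1.0, 0.0], [1.0, -0.007, -0.0], [-0.0, 0.0, -1.0]]
ft_force: [-0.5, -4.0, 1.9]
gripper_width: 0.0429
```

Call:
move_arm(moves=[[[0.001,0,0,0,0,0,0.5],[0.001,0,0,0,0,0,0.5],[0.001,0,0,0,0,0,0.5],[0.001,0,0,0,0,0,0.5],[0.001,0,0,0,0,0,0.5],[0.0005,0,0,0,0,0,0.5],[0.0005,0,0,0,0,0,0.5],[0,0,0,0,0,0,0.5]]])

```text
t: 9.27
position: [0.4694, 0.1143, 0.0403]
tcp_rot: [[0.008, 1.0, 0.0], [1.0, -0.008, 0.0], [0.0, 0.0, -1.0]]
ft_force: [0.7, -2.6, 1.9]
gripper_width: 0.0423
```

Call:
move_arm(moves=[[[0.001,0,0,0,0,0,0.5],[0.001,0,0,0,0,0,0.5],[0.0005,0,0,0,0,0,0.5],[0.0005,0,0,0,0,0,0.5],[0.0005,0,0,0,0,0,0.5],[0.0005,0,0,0,0,0,0.5],[0.0,0,0,0,0,0,0.5],[0,0,0,0,0,0,0.5]]])

```text
t: 9.93
position: [0.4693, 0.1184, 0.0402]
tcp_rot: [[0.008, 1.0, -0.0], [1.0, -0.008, 0.0], [0.0, -0.0, -1.0]]
ft_force: [0.5, -1.8, 1.1]
gripper_width: 0.0427
```

```bash
python3 look.py p4
```

```text
9.93 [0.4693 0.1184 0.0402] yaw 89.57 [ 0.5 -1.8  1.1]
top []
side [(466.8, 173.6, 129.8, 91.1, 89.74)]
```

Not in contact yet, so I'll continue in small steps.

Call:
move_arm(moves=[[[0.0005,0,0,0,0,0,0.5],[0.0005,0,0,0,0,0,0.5],[0.0005,0,0,0,0,0,0.5],[0.0005,0,0,0,0,0,0.5],[0.0005,0,0,0,0,0,0.5],[0.0005,0,0,0,0,0,0.5],[0.0,0,0,0,0,0,0.5],[0,0,0,0,0,0,0.5]]])

```text
t: 10.7
position: [0.4692, 0.1194, 0.0403]
tcp_rot: [[0.008, 1.0, -0.001], [1.0, -0.008, -0.004], [-0.004, -0.001, -1.0]]
ft_force: [-1.3, -12.3, 3.6]
gripper_width: 0.0423
```

Call:
move_arm(moves=[[[0.0005,0,0,0,0,0,0.5],[0.0005,0,0,0,0,0,0.5],[0.0005,0,0,0,0,0,0.5],[0.0005,0,0,0,0,0,0.5],[0.0,0,0,0,0,0,0.5],[0.0,0,0,0,0,0,0.5],[0.0,0,0,0,0,0,0.5],[0,0,0,0,0,0,0.5]]])

```text
t: 11.37
position: [0.4692, 0.1193, 0.0403]
tcp_rot: [[0.009, 1.0, -0.001], [1.0, -0.009, -0.008], [-0.008, -0.001, -1.0]]
ft_force: [-3.0, -23.4, 6.8]
gripper_width: 0.0425
```

The force rose to 23 N at TCP y = 0.119 without further travel, so the box is against the stop. I'll ease off, back out straight, then rise.

Call:
move_arm(moves=[[[-0.002,0,0,0,0,0,0.5],[-0.002,0,0,0,0,0,0.5],[-0.004,0,0,0,0,0,0.5],[-0.006,0,0,0,0,0,0.5],[-0.01,0,0,0,0,0,0.5],[-0.015,0,0,0,0,0,0.5],[-0.015,0,0,0,0,0,0.5],[-0.01,0,0,0,0,0,0.5]]])

```text
t: 12.03
position: [0.4687, 0.0579, 0.0402]
tcp_rot: [[0.008, 1.0, -0.0], [1.0, -0.008, -0.0], [-0.0, -0.0, -1.0]]
ft_force: [-0.6, 0.1, 0.4]
gripper_width: 0.0431
```

Call:
move_arm(moves=[[[-0.01,0,-0.015,0,0,0,0.5],[-0.03,0,-0.02,0,0,0,0.5],[-0.03,0,-0.02,0,0,0,0.5],[-0.03,0,-0.02,0,0,0,0.5],[-0.03,0,-0.02,0,0,0,0.5],[-0.03,0,-0.02,0,0,0,0.5],[-0.03,0,-0.02,0,0,0,0.5],[-0.02,0,-0.01,0,0,0,0.5]]])

```text
t: 12.7
position: [0.4675, -0.1537, 0.1881]
tcp_rot: [[0.009, 1.0, 0.004], [1.0, -0.009, -0.002], [-0.002, 0.004, -1.0]]
ft_force: [-0.0, 0.1, -0.2]
gripper_width: 0.0425
```

Call:
move_arm(moves=[[[-0.02,-0.01,-0.01,0,0,0,0.5],[-0.03,0,0,0,0,0,0.5],[-0.03,0,0,0,0,0,0.5],[-0.02,0,0,0,0,0,0.5],[-0.01,0,0,0,0,0,0.5],[0,0,0,0,0,0,0.5],[0,0,0,0,0,0,0.5],[0,0,0,0,0,0,0.5]]])

```text
t: 13.37
position: [0.4566, -0.2596, 0.1953]
tcp_rot: [[0.007, 1.0, -0.0], [1.0, -0.007, 0.0], [0.0, -0.0, -1.0]]
ft_force: [0.1, 0.5, 0.0]
gripper_width: 0.0429
```

```bash
python3 look.py p5; python3 ed.py
```

```text
13.37 [ 0.4566 -0.2596  0.1953] yaw 89.62 [0.1 0.5 0. ]
top [(469.3, 178.3, 100.4, 89.7, 89.54)]
side [(466.7, 186.2, 105.2, 91.0, 89.2)]
13.47 [ 0.4567 -0.2595  0.1954] [0.3 0.3 0.8]
top front y@467 229.8 head 89.34 | sides x 516.1 427.5 head 87.05 91.13 | mid 471.8 lane 469.0 30 13 14
side front y@467 235.9 head 91.16 | sides x 514.7 425.5 head 88.54 89.20 | mid 470.1 lane 469.1 25 14 14
```

View pics/p5.png

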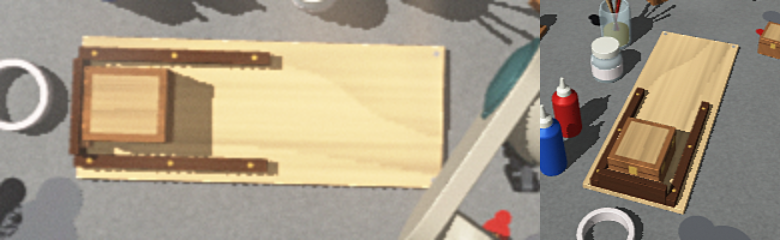

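The box stands against the stop with gaps to both battens. Its yaw is 89.54° (lane 89.56°), and its front is at y ≈ 229–230 mm against an expected cork face at 230 mm. The arm is clear and nothing else has moved, so I'll hand it in.

```bash
python3 -c "
from rig import ctrl
print(ctrl.sign_off())"
```

```text
the job is handed in; nothing more can be done
None
```

The brush box is against the cork-faced end stop. I pushed it down the lane with the half-open fingers, tips above batten height. When the force rose to about 23 N with no further travel, I backed straight out, rose and moved clear. The job was handed in at about 13.5 s.

- **Squareness:** the top view puts the box's yaw at 89.54°, against 89.56° for the lane.
- **Against the stop:** the box front is at y ≈ 229–230 mm, where I expected the cork face (≈ 230 mm).
- **Batten clearance:** the box ended within about 3 mm of the centreline, leaving at least 11 mm on each side. No batten contact showed in the pictures or the forces.
- **Bystanders:** those near the bed look unmoved in the last pictures. I did not measure any of them.
- **Disagreements:** the side camera put the box front about 6 mm further along (y ≈ 236 mm) and its yaw at 89.2°. The separate edge-line fits scattered by about ±2.5°. I relied on the top-view rectangle and the contact force instead. One mid-push edge fit failed because the arm hid part of the box, and I used the other view's readings there.

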